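# Slide the ladle hanger round the bent rail and latch it at the stop

### The job

Take the ladle hanger by its wooden grip and slide it gently along the bent rail, round all three bends, until its ring is right up against the stop at the far end. Then let go of it and swing the keeper fully closed behind the ring. Feel your way and never force the hanger against the rail or the stop (keep well under 18 N), and leave the mug, bowl, jar and spoon where they are.

Things in the scene. Friction and masses are not known exactly. Their poses are not given: they have to be found in the camera images.
- rail: Ladle rail: level round steel wire 10 mm thick, its centre 160 mm above the table, held only at its ends by posts on round feet 72 mm across. Carries the stop and keeper. Bent by hand in the horizontal plane: each bend may be up to 18 degrees off either way, legs 2, 3 and 4 up to 12 mm longer or shorter. Origin on the table, 135 mm along x from below rail_start; x along leg 1, z up.
- rail_start (a point): Wire centre where leg 1 leaves the first post's collar. x along leg 1 (travel), y left of travel, z up. Nominal centre line: leg 1 straight 75 mm; bend 45 degrees right; leg 2 straight 50 mm; bend 65 degrees left; leg 3 straight 50 mm; bend 40 degrees right; leg 4 straight 75 mm to the stop. Bends are arcs of 22 mm radius. The true course between leg 1 and the stop is not given (see rail).
- stop (a point): Centre of the near face of the stop: a fixed steel disc 36 mm across, 8 mm thick, on the wire at the end of leg 4. x points along leg 4 in the direction of travel (into the disc), y left of travel, z up. The second post stands 34 mm beyond the face, no higher than the disc.
- hanger: Ladle hanger, loose, 100 to 200 g: a steel ring threaded on the wire, above it a thin stalk with an upright wooden grip, below it a hook reaching 67 mm down. Origin at the ring's centre; x is the ring's axis, along leg 1 at the start; z up.
- ring (a point): Centre of the hanger's ring: 8 mm round bar, 13 to 14 mm inside and 30 mm outside diameter. It hangs on the wire with its centre 1.7 mm below the wire's centre, so it has about 1.7 mm play to each side. Seated on the stop, its centre is 4 mm short of the stop face. Gripped by the flat grip, it has to be turned with the wire's direction.
- grip (a point): Centre (half-way up) of the hanger's upright flat wooden grip: a tab 32 mm long (x, along the ring's axis, so along the wire), 14 mm thick (y, across the wire) and 42 mm tall, 55 mm straight above the ring's centre; underside 34 mm, top 76 mm above the ring's centre. Best gripped from above by its broad sides, across the wire.
- keeper (a joint): Keeper angle in rad: 0 fully open, 1.57 fully closed (hard limit). Closes anticlockwise seen from above and stays where it is left (stiff pivot, about 1.5 N at the peg).
- keeper_pivot (a point): Pivot of the keeper, a flat two-armed steel latch 6 mm thick on a vertical axis 40 mm left of the wire, 14.5 mm before the stop face, 170 mm above the table. Open, its 56 mm front arm points upstream beside the wire and its tail downstream; closed, the front arm lies across the top of the wire just behind the seated ring. x points from the pivot to the peg.
- keeper_peg (a point): Centre of the upright round wooden peg on the keeper's tail, 45 mm from the pivot: 13 mm across, from 173 mm to 211 mm above the table, this point at 192 mm. Closing carries it a quarter turn round the pivot, anticlockwise seen from above, to 45 mm left of the pivot.
- mug: White enamel mug, 84 mm across, 85 mm tall, origin under its centre. Bystander.
- bowl: White enamel bowl, 170 mm across, 65 mm tall, origin under its centre. Bystander.
- jar: Amber jar with steel lid, 76 mm across, 110 mm tall, origin under its centre. Bystander.
- spoon: Wooden spoon 260 mm long lying on the table along its x axis, origin under it. Bystander.

How it is judged:
By the outcome, as a careful person would: the job done as asked, in the order asked, and still so for the second after the job is handed in, with the robot touching nothing.
It also fails if it takes over 72 s, if anything falls off the work surface, if the arm or the gripper's body presses on something with over 40 N, if the wrist force passes 120 N, or if a joint passes its speed limit or range.

### The arm

A 6-joint arm with a two-finger parallel gripper is mounted at the origin on the work surface. World frame = base frame: x ahead of the robot, y to its left, z up, the work surface at z = 0. Lengths are in mm, angles in rad, forces in N, time in s.
With the tool pointing down it reaches from about 300 to 775 mm from the base axis. Payload 14.6 kg.
Tool frame: the origin (TCP) lies between the finger pads; the fingertips stand 19 mm ahead of it and the grasp point (between the pads) is the TCP; z points along the fingers, y is the line along which they close (so a half turn about z gives the same grasp; the last joint's range is limited). The gripper opens to 94 mm and grips with 3 to 60 N. Pads are 16 mm wide; open, the fingers measure 119 mm over their backs; the gripper's body (75 mm by 177 mm) begins 78 mm behind the grasp point.
Start: joints at [-1.383, 0.3, 1.521, -0, 1.321, -0.067], TCP at [138.622, -532.234, 224.446] pointing down, gripper open.
Joint ranges: [-3.03, 3.03], [-0.79, 2.21], [0.23, 2.52], [-1.04, 4.18], [0, 3.07], [-2.55, 2.55]. Speed limits (rad/s): [2.22, 2.22, 2.57, 3.14, 3.14, 3.14].

### API

Orientations are given as [roll, pitch, yaw] about the fixed x, y, z axes, in that order (R = Rz(yaw) Ry(pitch) Rx(roll)).
In Python, from cell import monitor, imaging, job, find_in, trace gives the robot as it stands. The module is installed in compiled form; this text tells all that it offers.
- The arm moves only by the tool arm_command, never from a script. Its argument "steps" is a list of rows, each a list of 5 numbers: the opening, from 0 (shut) to 1 (fully open), then the shift along the tool's x, y, z in mm, then the turn about the tool's z in degrees. In form: [[gripper, dx, dy, dz, turn], ...]. A call has 1 to 20 rows; each row is the pose to reach, as a shift and turn from the pose commanded when the call began, along the tool's axes at that moment; what a row does not reach only later rows make up. A row lasts 1/8 s, in which the tool goes at most 62.5 mm and 10.7 degrees, less where a joint would pass 70% of its speed; a pose out of reach is approached as far as the arm can. A call with a gripper value outside its range is refused whole. The fingers move at their own pace and stop on an object; "force" is the grip in N (left out, the last holds). Time passes only in rows, so rows that repeat a pose let the fingers close. It gives the time, the measured TCP pose, the force, the opening and the grip force at its end, in the units of the state.
- monitor.read_state(): the state, without advancing time (a new reading comes with each control period).
- imaging.camera(name): name is "side" or "top"; returns a dict with "img" (480x640x3 uint8, red, green, blue), "mtx" (3x3 intrinsics, pixels), "D" ([k1, k2, p1, p2, k3] as OpenCV has them; the pictures are not rectified), "view" (4x4, takes a point from world to camera coordinates). Camera axes: x right, y down, z forward; pixel columns grow to the right and rows downward; lengths in mm; the calibration is good to about 2 mm. A picture is of the moment at which its call begins. There is no depth.
- job.sign_off(): hands the job in; it is judged then, once.
Trained networks look in a picture, given as the dict that the camera call returned (one of the last four; its "shot" number tells which), for a name from the list of things; names that differ only in an ending like _2 or _b are one class to them, and where a whole thing is asked for, a point or a joint stands for the part that bears it (a point fixed in the world has none). Each returns a list of dicts, best first, with "p" (0 to 1); they miss things now and then, are a little off and sometimes report something else, mostly with a low value. They report only what shows in the picture. A call takes as long as a camera call.
- find_in(picture, target): "rect" ([centre column, centre row, width, height] in pixels, round what is visible of it).
- trace(picture, target): "region" (480x640 bool, what is visible of it) and "rect" ([centre column, centre row, width, height] in pixels, round what is visible of it).
The state is a dict: "clock": time; "joints": joint angles; "qd": joint speeds; "effort": joint torques, N m; "eef_pos": TCP position; "eef_rot": TCP orientation; "wrist_force": force on the tool from outside, world axes, zero at the start; "moment": the same for the moment, N m; "finger_gap": finger opening in mm; "finger_force": force on a finger pad.
Only numpy, scipy, OpenCV 4.12 (cv2) and the standard library are available. Lean on these libraries where they do the work, as an engineer would, in place of code of your own. Each camera call takes 0.05 s, during which the arm holds its last target. There are 200 camera calls.

## Working session

There is one attempt and no reset: what is moved stays moved. The work goes in short steps, Python scripts to look and compute and a tool call to move; the robot and the scene stay as the last step left them, time stands still between calls to the robot, and variables do not carry over. Pictures are saved under pics/ and viewed, at most 13 in all, crops included, and the job is handed in when it is done.

Besides the shell and the picture viewer there is one more tool, called as name(argument=value, ...), one argument or row to a line, values as JSON. arm_command: Moves the arm, as the interface text tells. Its arguments: {"type":"object","properties":{"steps":{"type":"array","items":{"type":"array","items":{"type":"number"}}},"force":{"type":"number"}},"required":["steps"]}

```bash
mkdir -p pics
cat > h.py <<'E'
import numpy as np, cv2
from cell import monitor, imaging, job, find_in, trace
def ray(c,px):
    K,D,V=c["mtx"],np.array(c["D"],float),np.array(c["view"])
    u=cv2.undistortPoints(np.array(px,float).reshape(-1,1,2),np.array(K),D).reshape(-1,2)
    R,t=V[:3,:3],V[:3,3]
    d=np.c_[u,np.ones(len(u))]@R
    return -R.T@t,d
def atz(c,px,z):
    o,d=ray(c,px); return o+d*((z-o[2])/d[:,2])[:,None]
def proj(c,P):
    V=np.array(c["view"]); r,_=cv2.Rodrigues(V[:3,:3])
    return cv2.projectPoints(np.array(P,float).reshape(-1,1,3),r,V[:3,3],np.array(c["mtx"]),np.array(c["D"],float))[0].reshape(-1,2)
def save(c,n,crop=None,s=1):
    im=c["img"][:,:,::-1]
    if crop: x,y,w,h=crop; im=im[y:y+h,x:x+w]
    cv2.imwrite(f"pics/{n}.png",cv2.resize(im,None,fx=s,fy=s,interpolation=cv2.INTER_CUBIC))
E
python3 - <<'E'
from h import *
for n in("side","top"):
    c=imaging.camera(n); save(c,n+"0")
    print(n,np.round(ray(c,[320,240])[0]),np.round(ray(c,[[320,240]])[1],2))
    for t in("rail","hanger","grip","keeper","keeper_peg","mug","bowl","jar","spoon"):
        print(t,[(np.round(d["rect"]),round(d["p"],2)) for d in find_in(c,t)[:2]])
print(monitor.read_state())
E
```

```text
side [416. 972. 842.] [[ 0.16 -0.8  -0.58]]
rail [(array([305., 250., 125., 114.]), 0.64), (array([348., 206.,  13.,  48.]), 0.22)]
hanger [(array([349., 204.,  17.,  50.]), 0.55)]
grip [(array([350., 204.,  17.,  49.]), 0.67), (array([305., 249., 126., 116.]), 0.16)]
keeper [(array([282., 245.,  44.,  19.]), 0.5)]
keeper_peg [(array([278., 245.,  49.,  25.]), 0.54), (array([400., 194.,  31.,  33.]), 0.2)]
mug [(array([400., 192.,  31.,  37.]), 0.58)]
bowl [(array([271., 225.,  60.,  35.]), 0.88)]
jar [(array([346., 436.,  46.,  79.]), 0.71)]
spoon [(array([235., 340.,  83.,  60.]), 0.96), (array([307., 250., 121., 113.]), 0.39)]
top [ 515.  -30. 1733.] [[ 0.05  0.01 -1.  ]]
rail [(array([326., 225., 115.,  86.]), 0.91), (array([459., 289.,  36.,  28.]), 0.39)]
hanger [(array([358., 255.,  13.,  18.]), 0.63), (array([279., 207.,  24.,  30.]), 0.45)]
grip [(array([326., 226., 116.,  88.]), 0.65), (array([360., 251.,  13.,  15.]), 0.54)]
keeper []
keeper_peg [(array([277., 206.,  22.,  28.]), 0.52)]
mug [(array([458., 291.,  33.,  32.]), 0.86), (array([360., 251.,  12.,  12.]), 0.44)]
bowl [(array([361., 181.,  54.,  54.]), 0.73)]
jar [(array([169., 282.,  33.,  24.]), 0.94)]
spoon [(array([238., 191.,  48.,  70.]), 0.58)]
{'clock': 1.0, 'joints': array([-1.38260900e+00,  2.99911668e-01,  1.52103365e+00, -8.98418928e-06,
        1.32069990e+00, -6.65988200e-02]), 'qd': array([ 0.00208682, -0.00102286,  0.00061424,  0.00051671,  0.00063032,
       -0.00101091]), 'effort': array([-5.00678846e-05, -5.31669331e+01, -3.52924275e+01,  7.08599039e-02,
        2.12983863e-02, -1.95608487e-05]), 'eef_pos': array([ 138.6124651 , -532.2227236 ,  224.42492817]), 'eef_rot': array([-3.14153962e+00,  5.18665814e-06,  2.54788372e-01]), 'wrist_force': array([-0.05422168,  0.33839436, -0.2796999 ]), 'moment': array([-0.01363918, -0.01066019, -0.01532027]), 'finger_force': 0.0, 'finger_gap': 93.971294966627}
```

View pics/top0.png

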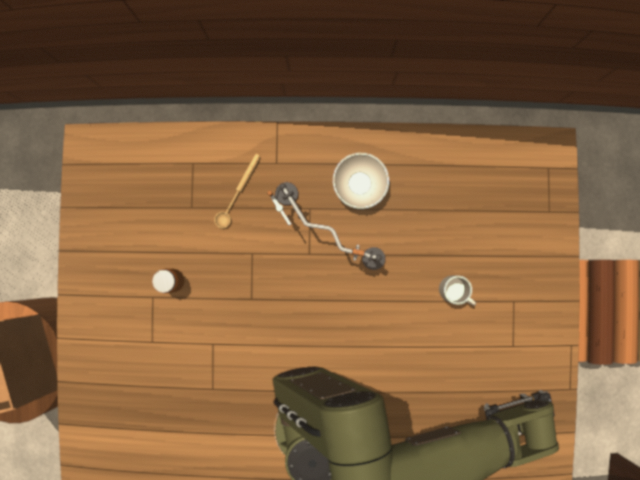

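View pics/side0.png

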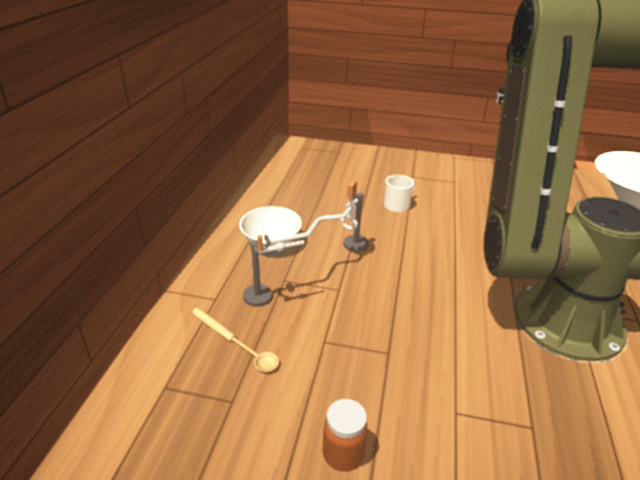

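The top view shows the rail from the start post at about (372,258) to the end post at (287,192). The hanger is near (359,253) and the keeper peg near (271,195). The bowl is at (361,181), beside the rail. Next I'll zoom in.

Run:
```python
from h import *
c=imaging.camera("top"); d=imaging.camera("side")
np.save("pics/t.npy",c["img"])
import pickle; pickle.dump((c,d),open("cs.pkl","wb"))
save(c,"t1",(255,175,140,100),5.7); save(d,"s1",(235,170,145,145),4.1)
for k,v in((c,"t"),(d,"s")):
    r=trace(k,"rail"); print(v,[(x["p"],np.round(x["rect"]),x["region"].sum()) for x in r[:2]])
    np.save(v+"reg.npy",r[0]["region"])
    g=trace(k,"hanger"); print([(x["p"],np.round(x["rect"]),x["region"].sum()) for x in g[:2]])
```

```text
t [(0.91, array([325., 225., 119.,  86.]), np.int64(1267))]
[(0.68, array([358., 254.,  16.,  13.]), np.int64(105))]
s [(0.56, array([306., 250., 125., 115.]), np.int64(2302))]
[(0.67, array([349., 207.,  16.,  53.]), np.int64(371)), (0.6, array([273., 271.,  59.,  69.]), np.int64(1305))]
```

View pics/t1.png

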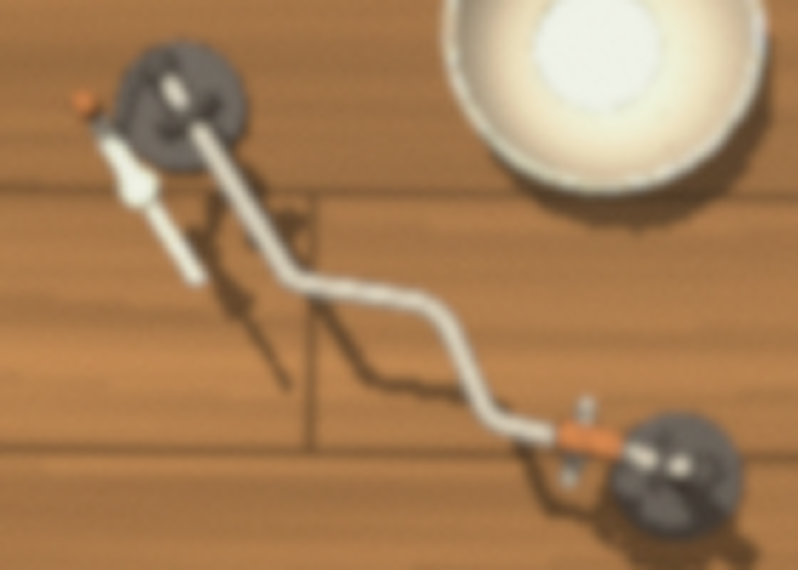

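View pics/s1.png

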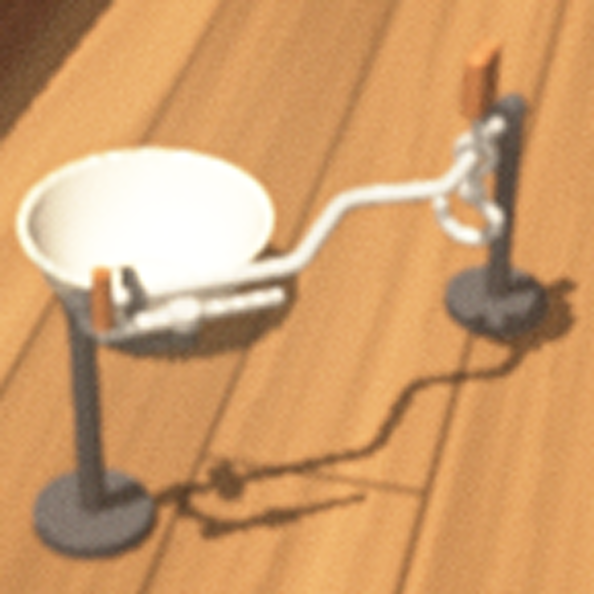

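The zoomed top crop shows the wire clearly. The corners are near crop (490,415), (435,300) and (295,278), the stop disc is at about (195,115), the keeper hub at (138,187) and the peg at (83,103). I'll fit the course to this.

```bash
cat > rail.py <<'E'
import numpy as np
def course(p,ds=1.0):
    # p: x,y,yaw(rad), L1, b1,L2,b2,L3,b3,L4 ; bends signed (rad, left+); legs straight lengths, 22mm arcs
    x,y,a=p[:3]; out=[(x,y,a,0)]; s=0
    for kind,v in zip("LBLBLBL",[p[3],p[4],p[5],p[6],p[7],p[8],p[9]]):
        n=50
        if kind=="L":
            for i in range(n): x+=v/n*np.cos(a); y+=v/n*np.sin(a); s+=v/n; out.append((x,y,a,s))
        else:
            l=22*abs(v)/n
            for i in range(n):
                x+=l*np.cos(a+v/n/2); y+=l*np.sin(a+v/n/2); a+=v/n; s+=l; out.append((x,y,a,s))
    return np.array(out)
E
cat > fit.py <<'E'
from h import *; from rail import course
import pickle; from scipy.optimize import least_squares
from scipy.ndimage import map_coordinates
c,d=pickle.load(open("cs.pkl","rb"))
off=np.array([255,175])
cr=lambda q:np.array(q,float)/5.7+off-0.4
poly=cr([(650,458),(550,434),(495,415),(435,300),(295,278),(200,128)])
def prof(c,a,b,n,w=3.5):
    B=c["img"][:,:,2].astype(float); t=(b-a)/np.linalg.norm(b-a); nn=np.array([-t[1],t[0]]); o=np.arange(-w,w+.1,.25); P=[]
    for f in np.linspace(0,1,n):
        q=a+(b-a)*f; pts=q+o[:,None]*nn
        v=map_coordinates(B,[pts[:,1],pts[:,0]],order=1); v=np.clip(v-np.percentile(v,35)-15,0,None)
        if v.max()>40: P.append(q+nn*(v*o).sum()/v.sum())
    return P
def shrink(a,b,k,l): u=(b-a)/np.linalg.norm(b-a); return a+u*k,b-u*l
P=[]
for i,(k,l) in {1:(.7,3),2:(2,2),3:(2,2),4:(2,1.)}.items():
    a,b=shrink(poly[i],poly[i+1],k,l); P+=prof(c,a,b,8)
P+= [cr((680,465)),cr((640,457))]   # leg-1 line beyond grip
P=np.array(P); W=atz(c,P,160)[:,:2]
# params with leg1 fixed start such that bends free
end=atz(c,[cr((195,117))],160)[0,:2]
st=atz(c,[cr((650,459))],160)[0,:2]
r=lambda x:np.radians(x)
y0=np.arctan2(*(atz(c,[poly[1]],160)[0,:2]-st)[::-1])
x0=np.r_[st,y0,40,r(-45),50,r(65),50,r(-40),75]
def res(p):
    C=course(p)[:,:2]; dd=[]
    for w in W: dd.append(np.min(np.linalg.norm(C-w,axis=1)))
    return np.r_[np.array(dd),(C[-1]-end)*.5,(p[0]-st[0])*.5,(p[1]-st[1])*.5,np.array(p[4:9:2]-x0[4:9:2])*57.3/60,(p[5:8:2]-50)/15]
s=least_squares(res,x0,diff_step=1e-4); p=s.x
C=course(p)
print("yaw0",np.degrees(p[2]),"L1",p[3],"bends",np.degrees(p[4:9:2]),"legs",p[5::2]); print("start",p[:2],"end",C[-1],"rms",np.round(res(p)[:len(W)],1))
np.save("p.npy",p)
print("post feet", atz(c,[cr((678,475)),cr((183,106))],0).round(1))
print("peg z192",atz(c,[cr((84,102))],205).round(1),"hub",atz(c,[cr((138,187))],173).round(1),"grip",atz(c,[cr((590,440))],236).round(1))
im=c["img"][:,:,::-1].copy(); im=cv2.resize(im[175:275,255:395],None,fx=5.7,fy=5.7,interpolation=cv2.INTER_CUBIC)
for q in proj(c,np.c_[C[:,:2],np.full(len(C),160)]): cv2.circle(im,tuple(int(v) for v in (q-off+.4)*5.7),1,(0,0,255),-1)
sd=cv2.resize(d["img"][170:315,235:380,::-1],None,fx=3.93,fy=3.93,interpolation=cv2.INTER_CUBIC)
for q in proj(d,np.c_[C[:,:2],np.full(len(C),160)]): cv2.circle(sd,tuple(int(v) for v in (q-[235,170]+.4)*3.93),1,(0,0,255),-1)
cv2.imwrite("pics/fit.png",cv2.resize(np.hstack([im[:569],cv2.resize(sd,(569,569))]),(800,333)))
E
python3 fit.py
```

```text
yaw0 76.88887819676849 L1 82.45422064189734 bends [-50.72191819  54.81987381 -49.44113736] legs [42.56665173 53.42913803 83.23674899]
start [ 546.28559729 -160.8576082 ] end [7.16470486e+02 8.08921905e+01 5.50576268e-01 3.21195932e+02] rms [0.8 0.3 0.5 0.6 0.1 0.8 0.3 0.1 0.9 0.4 0.2 0.1 0.4 0.6 0.5 0.3 0.3 0.4
 0.3 0.2 0.2 0.3 0.3 0.5 0.1 0.8 0.7 0.2 0.1 0.1 0.4 0.6 3.4 0.6]
post feet [[ 543.8 -176.8    0. ]
 [ 744.4   97.7    0. ]]
peg z192 [[718.8 131.  205. ]] hub [[680.7 106.6 173. ]] grip [[ 556. -115.  236.]]
```

View pics/fit.png

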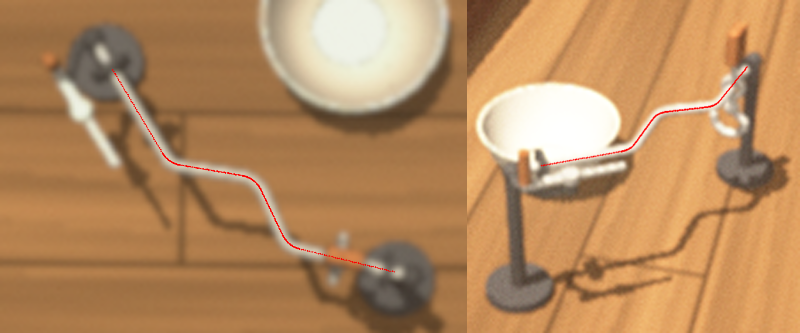

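The fit is good in both views, with residuals under 1 mm. The hub and peg agree with the fitted stop to about 2.5 mm. I'll move above the grip now.

arm_command(
  steps=[
    [0.6,0,0,-60,0],
    [0.6,0,0,-106,0],
    [0.6,50,-29,-106,-6],
    [0.6,100,-58,-106,-12],
    [0.6,150,-87,-106,-18],
    [0.6,200,-116,-106,-25],
    [0.6,250,-145,-106,-31],
    [0.6,300,-174,-106,-37],
    [0.6,350,-203,-106,-43],
    [0.6,400,-232,-106,-49],
    [0.6,450,-262,-106,-55],
    [0.6,509.5,-298.4,-106,-62.3],
    [0.6,509.5,-298.4,-106,-62.3],
    [0.6,509.5,-298.4,-106,-62.3],
    [0.6,509.5,-298.4,-106,-62.3],
    [0.6,509.5,-298.4,-106,-62.3],
    [0.6,509.5,-298.4,-106,-62.3],
  ],
  force=12,
)

```text
clock: 3.42
eef_pos: [556.1, -115.7, 330.7]
eef_rot: [3.141, 0.0, 1.341]
wrist_force: [0.5, 0.3, 0.2]
finger_gap: 56.3
finger_force: 0.0
```

arm_command(
  steps=[
    [0.6,0,0,50,0],
    [0.6,0,0,90,0],
    [0.6,0,0,117,0],
    [0.6,0,0,117,0],
    [0.6,0,0,117,0],
  ],
)

```text
clock: 4.05
eef_pos: [556.9, -115.3, 214.9]
eef_rot: [3.14, 0.0, 1.342]
wrist_force: [0.2, 0.5, 0.7]
finger_gap: 56.2
finger_force: 0.0
```

Run:
```python
from h import *
d=imaging.camera("side"); e=imaging.camera("top"); s=monitor.read_state(); print(s["eef_pos"],s["wrist_force"])
a=cv2.resize(d["img"][150:260,310:400],None,fx=4.9,fy=5,interpolation=cv2.INTER_CUBIC);b=cv2.resize(e["img"][205:295,310:400],(350,550),interpolation=cv2.INTER_CUBIC)
cv2.imwrite("pics/g1.png",np.hstack([a,b])[:,:,::-1])
```

```text
[ 556.91779096 -115.24720204  214.96944746] [ 0.87336835  0.73412588 -0.68005429]
```

View pics/g1.png

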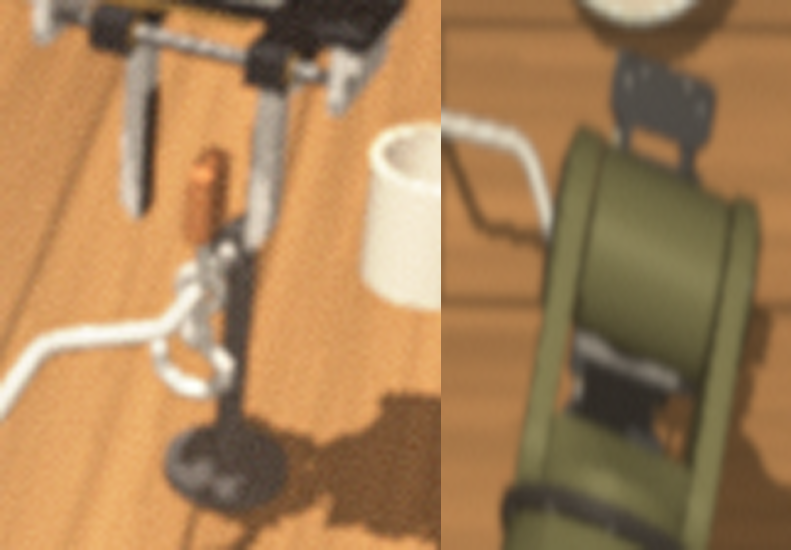

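The tab at (207,195) stands between the open fingers at (140,130) and (268,150). I'll close on it gently.

arm_command(
  steps=[
    [0.3,0,0,0,0],
    [0.3,0,0,0,0],
    [0.1,0,0,0,0],
    [0.1,0,0,0,0],
    [0.1,0,0,0,0],
    [0.1,0,0,0,0],
    [0.1,0,0,0,0],
  ],
  force=8,
)

```text
clock: 5.03
eef_pos: [556.3, -115.0, 213.6]
eef_rot: [-3.141, 0.0, 1.342]
wrist_force: [-4.9, 1.0, 4.3]
finger_gap: 14.5
finger_force: 8.0
```

```bash
cat > st.py <<'E'
from h import *
import time
F=[];M=[]
for i in range(3):
    s=monitor.read_state(); F.append(s["wrist_force"]);M.append(s["moment"])
f=np.mean(F,0); y=s["eef_rot"][2]; R=np.array([[np.cos(y),np.sin(y)],[np.sin(y),-np.cos(y)]])
m=np.mean(M,0)
print("pos",s["eef_pos"].round(2),"yaw",np.degrees(y).round(2),"F tool x,y",(R@f[:2]).round(1),"Fz",f[2].round(1),"Mtool",(R@m[:2]).round(3),"Mz",m[2].round(3),"gap",round(s["finger_gap"],1),s["clock"])
from rail import course
C=course(np.load("p.npy")); i=np.argmin(np.linalg.norm(C[:,:2]-s["eef_pos"][:2],axis=1)); q=C[i]
dv=s["eef_pos"][:2]-q[:2]; print("rail s",q[3].round(1),"of",C[-1,3].round(1),"left off",round(-np.sin(q[2])*dv[0]+np.cos(q[2])*dv[1],2),"dir",np.degrees(q[2]).round(1))
import sys
x0,y0=s["eef_pos"][:2]
if len(sys.argv)>1:
    lat=float(sys.argv[3]) if len(sys.argv)>3 else 0
    for ds in np.arange(*[float(v) for v in sys.argv[1].split(",")]):
        k=np.argmin(abs(C[:,3]-(q[3]+ds))); a=C[k,2]; g=C[k,:2]+lat*np.array([-np.sin(a),np.cos(a)])
        t=R@(g-[x0,y0]); print(round(ds,1),"dx dy",t.round(1),"turn",round(np.degrees(y-a),1))
E
python3 st.py 0,140,4
```

```text
pos [ 556.31 -115.01  213.61] yaw 76.9 F tool x,y [-0.1 -5. ] Fz 4.3 Mtool [ 1.089 -0.012] Mz 0.033 gap 14.5 5.025
rail s 46.2 of 321.2 left off 0.64 dir 76.9
0.0 dx dy [-0.8  0.6] turn 0.0
4.0 dx dy [2.5 0.6] turn 0.0
8.0 dx dy [7.5 0.6] turn 0.0
12.0 dx dy [10.8  0.6] turn 0.0
16.0 dx dy [15.7  0.6] turn 0.0
20.0 dx dy [19.   0.6] turn 0.0
24.0 dx dy [24.   0.6] turn 0.0
28.0 dx dy [27.3  0.6] turn 0.0
32.0 dx dy [30.6  0.6] turn 0.0
36.0 dx dy [35.5  0.6] turn 0.0
40.0 dx dy [39.4  1. ] turn 10.2
44.0 dx dy [43.2  2. ] turn 20.3
48.0 dx dy [46.7  3.7] turn 30.4
52.0 dx dy [49.8  5.9] turn 40.6
56.0 dx dy [52.6  8.7] turn 50.7
60.0 dx dy [55.2 12. ] turn 50.7
64.0 dx dy [57.9 15.3] turn 50.7
68.0 dx dy [60.1 17.9] turn 50.7
72.0 dx dy [62.8 21.2] turn 50.7
76.0 dx dy [65.5 24.5] turn 50.7
80.0 dx dy [67.6 27.2] turn 50.7
84.0 dx dy [70.3 30.5] turn 50.7
88.0 dx dy [73.  33.8] turn 50.7
92.0 dx dy [75.7 37.1] turn 50.7
96.0 dx dy [77.9 39.7] turn 50.7
100.0 dx dy [80.6 42.9] turn 46.3
104.0 dx dy [83.5 45.4] turn 36.5
108.0 dx dy [87.1 47.6] turn 25.5
112.0 dx dy [90.6 48.9] turn 15.6
116.0 dx dy [94.7 49.7] turn 4.7
120.0 dx dy [99.2 49.6] turn -4.1
124.0 dx dy [102.4  49.4] turn -4.1
128.0 dx dy [106.6  49.1] turn -4.1
132.0 dx dy [110.9  48.8] turn -4.1
136.0 dx dy [115.2  48.5] turn -4.1
```

Wrist force shows the ring pressing left and upward on the tool, so I'll ease it: left and up a little.

arm_command(
  steps=[
    [0.1,0,-1,-1,0],
    [0.1,0,-1.5,-1.5,0],
    [0.1,0,-1.5,-1.5,0],
    [0.1,0,-1.5,-1.5,0],
  ],
)

```text
clock: 5.52
eef_pos: [555.1, -114.7, 214.9]
eef_rot: [3.141, -0.0, 1.342]
wrist_force: [-0.9, -0.4, -0.9]
finger_gap: 13.9
finger_force: 8.0
```

```bash
python3 st.py
```

```text
pos [ 555.09 -114.74  214.86] yaw 76.9 F tool x,y [-0.6 -0.8] Fz -0.9 Mtool [-0.096  0.002] Mz 0.006 gap 13.9 5.525
rail s 46.2 of 321.2 left off 1.88 dir 76.9
```

arm_command(
  steps=[
    [0.1,3,-0.7,0,0],
    [0.1,6,-0.7,0,0],
    [0.1,9,-0.7,0,0],
    [0.1,12,-0.7,0,0],
    [0.1,15,-0.7,0,0],
    [0.1,18,-0.7,0,0],
    [0.1,21,-0.7,0,0],
    [0.1,24,-0.7,0,0],
    [0.1,27,-0.7,0,0],
    [0.1,27,-0.7,0,0],
  ],
)

```text
clock: 6.78
eef_pos: [560.5, -88.0, 214.9]
eef_rot: [-3.142, -0.0, 1.342]
wrist_force: [0.2, 0.5, -1.8]
finger_gap: 13.7
finger_force: 8.0
```

```bash
python3 st.py
```

```text
pos [560.48 -88.05 214.94] yaw 76.91 F tool x,y [0.5 0.1] Fz -1.8 Mtool [-0.081 -0.016] Mz -0.058 gap 13.7 6.775
rail s 74.2 of 321.2 left off 2.69 dir 76.9
```

arm_command(
  steps=[
    [0.1,0,-1,0,0],
    [0.1,0,-2,0,0],
    [0.1,0,-2,0,0],
  ],
)

```text
clock: 7.15
eef_pos: [558.4, -87.9, 215.0]
eef_rot: [3.142, 0.0, 1.342]
wrist_force: [0.5, 0.6, -1.1]
finger_gap: 13.9
finger_force: 8.0
```

```bash
python3 st.py
```

```text
pos [558.42 -87.89 215.  ] yaw 76.89 F tool x,y [0.7 0.4] Fz -1.1 Mtool [-0.077 -0.072] Mz 0.036 gap 13.9 7.15
rail s 74.2 of 321.2 left off 4.74 dir 76.9
```

```bash
python3 - <<'E'
import numpy as np
p=np.load("p.npy"); p[:2]+=[-2.92,0.68]; np.save("p.npy",p)
E
sed -i 's/n=50/n=200/' rail.py; python3 st.py 2,60,2
```

```text
pos [558.42 -87.89 215.  ] yaw 76.89 F tool x,y [0.7 0.4] Fz -1.1 Mtool [-0.077 -0.072] Mz 0.036 gap 13.9 7.15
rail s 73.8 of 321.2 left off 1.74 dir 76.9
2.0 dx dy [2.  1.7] turn 0.0
4.0 dx dy [4.1 1.7] turn 0.0
6.0 dx dy [6.2 1.7] turn 0.0
8.0 dx dy [7.8 1.7] turn 0.0
10.0 dx dy [10.   1.8] turn 3.6
12.0 dx dy [11.9  2. ] turn 8.6
14.0 dx dy [13.9  2.4] turn 13.9
16.0 dx dy [15.8  2.9] turn 19.0
18.0 dx dy [17.7  3.7] turn 24.3
20.0 dx dy [19.4  4.6] turn 29.4
22.0 dx dy [21.2  5.7] turn 34.7
24.0 dx dy [22.8  6.9] turn 40.1
26.0 dx dy [24.2  8.2] turn 45.1
28.0 dx dy [25.6  9.7] turn 50.5
30.0 dx dy [26.9 11.3] turn 50.7
32.0 dx dy [28.1 12.8] turn 50.7
34.0 dx dy [29.4 14.4] turn 50.7
36.0 dx dy [30.6 15.9] turn 50.7
38.0 dx dy [31.9 17.4] turn 50.7
40.0 dx dy [33.2 19. ] turn 50.7
42.0 dx dy [34.4 20.5] turn 50.7
44.0 dx dy [35.8 22.2] turn 50.7
46.0 dx dy [37.  23.7] turn 50.7
48.0 dx dy [38.2 25.1] turn 50.7
50.0 dx dy [39.5 26.8] turn 50.7
52.0 dx dy [40.8 28.3] turn 50.7
54.0 dx dy [42.1 29.9] turn 50.7
56.0 dx dy [43.3 31.4] turn 50.7
58.0 dx dy [44.5 32.9] turn 50.7
```

arm_command(
  steps=[
    [0.1,0,1.0,0,0],
    [0.1,2,1.7,0,0],
    [0.1,4,1.7,0,0],
    [0.1,6.2,1.7,0,0],
    [0.1,7.8,1.7,0,1],
    [0.1,10,1.8,0,4],
    [0.1,11.9,2.0,0,9],
    [0.1,13.9,2.4,0,14],
    [0.1,15.8,2.9,0,19],
    [0.1,15.8,2.9,0,19],
  ],
)

```text
clock: 8.4
eef_pos: [564.9, -72.9, 214.9]
eef_rot: [-3.142, -0.0, 1.011]
wrist_force: [0.2, -0.5, -2.1]
finger_gap: 14.1
finger_force: 8.0
```

```bash
python3 st.py 2,30,2
```

```text
pos [564.92 -72.94 214.94] yaw 57.91 F tool x,y [-0.3  0.5] Fz -2.1 Mtool [-0.116  0.008] Mz 0.009 gap 14.1 8.4
rail s 90.0 of 321.2 left off 0.08 dir 57.4
2.0 dx dy [2.  0.2] turn 5.9
4.0 dx dy [3.9 0.5] turn 10.9
6.0 dx dy [5.9 1. ] turn 16.3
8.0 dx dy [7.8 1.6] turn 21.3
10.0 dx dy [9.6 2.4] turn 26.7
12.0 dx dy [11.3  3.4] turn 31.7
14.0 dx dy [13.2  4.5] turn 31.7
16.0 dx dy [14.8  5.5] turn 31.7
18.0 dx dy [16.4  6.5] turn 31.7
20.0 dx dy [18.2  7.6] turn 31.7
22.0 dx dy [19.8  8.6] turn 31.7
24.0 dx dy [21.5  9.6] turn 31.7
26.0 dx dy [23.3 10.8] turn 31.7
28.0 dx dy [24.9 11.8] turn 31.7
```

Still free, so I'll continue through bend 1 onto leg 2.

arm_command(
  steps=[
    [0.1,2,0.2,0,5.9],
    [0.1,3.9,0.5,0,11],
    [0.1,5.9,1.0,0,16],
    [0.1,7.8,1.6,0,21],
    [0.1,9.6,2.4,0,27],
    [0.1,11.3,3.4,0,31],
    [0.1,13.2,4.5,0,31.7],
    [0.1,14.8,5.5,0,31.7],
    [0.1,16.4,6.5,0,31.7],
    [0.1,18.2,7.6,0,31.7],
    [0.1,18.2,7.6,0,31.7],
  ],
)

```text
clock: 9.78
eef_pos: [581.1, -61.6, 214.9]
eef_rot: [-3.142, 0.0, 0.458]
wrist_force: [-0.4, -0.4, -2.2]
finger_gap: 14.0
finger_force: 8.0
```

```bash
python3 st.py 2,50,2
```

```text
pos [581.1  -61.63 214.92] yaw 26.22 F tool x,y [-0.6  0.2] Fz -2.2 Mtool [-0.071 -0.034] Mz -0.009 gap 14.0 9.775
rail s 110.0 of 321.2 left off -0.09 dir 26.2
2.0 dx dy [ 1.9 -0.1] turn 0.1
4.0 dx dy [ 4.  -0.1] turn 0.1
6.0 dx dy [ 6.  -0.1] turn 0.1
8.0 dx dy [ 8.1 -0.1] turn 0.1
10.0 dx dy [10.  -0.1] turn 0.1
12.0 dx dy [11.9 -0.1] turn 0.1
14.0 dx dy [14.  -0.1] turn 0.1
16.0 dx dy [16.  -0.1] turn 0.1
18.0 dx dy [18.1 -0.1] turn 0.1
20.0 dx dy [20.  -0.1] turn 0.1
22.0 dx dy [21.9 -0.1] turn 0.1
24.0 dx dy [24.  -0.1] turn 0.1
26.0 dx dy [26.  -0.1] turn 0.1
28.0 dx dy [28.1 -0.1] turn 0.1
30.0 dx dy [30.  -0.1] turn 0.1
32.0 dx dy [31.9 -0.1] turn 0.1
34.0 dx dy [34.  -0.1] turn 0.1
36.0 dx dy [35.9 -0.1] turn -3.8
38.0 dx dy [37.9 -0.3] turn -9.0
40.0 dx dy [39.9 -0.7] turn -14.2
42.0 dx dy [41.8 -1.3] turn -19.4
44.0 dx dy [43.7 -2.1] turn -24.6
46.0 dx dy [45.4 -3. ] turn -29.8
48.0 dx dy [47.1 -4. ] turn -35.0
```

arm_command(
  steps=[
    [0.1,3,-0.1,0,0],
    [0.1,6,-0.1,0,0],
    [0.1,9,-0.1,0,0],
    [0.1,12,-0.5,0,0],
    [0.1,12,-1.3,0,0],
    [0.1,12,-1.3,0,0],
  ],
)

```text
clock: 10.52
eef_pos: [591.5, -55.7, 214.9]
eef_rot: [3.14, -0.0, 0.457]
wrist_force: [2.6, -5.6, -4.3]
finger_gap: 14.0
finger_force: 8.0
```

arm_command(
  steps=[
    [0.1,0,1.3,0,0],
    [0.1,0,2.6,0,0],
    [0.1,0,2.6,0,0],
    [0.1,0,2.6,0,0],
  ],
)

```text
clock: 11.02
eef_pos: [592.3, -57.4, 215.0]
eef_rot: [-3.141, -0.0, 0.457]
wrist_force: [0.5, -1.1, -1.7]
finger_gap: 14.1
finger_force: 8.0
```

```bash
python3 st.py 2,46,2 -1.1
```

```text
pos [592.33 -57.41 214.96] yaw 26.2 F tool x,y [-0.   1.2] Fz -1.7 Mtool [-0.037  0.012] Mz 0.01 gap 14.1 11.025
rail s 121.9 of 321.2 left off -1.26 dir 26.2
2.0 dx dy [ 1.9 -1.3] turn 0.0
4.0 dx dy [ 4.  -1.3] turn 0.0
6.0 dx dy [ 5.9 -1.3] turn 0.0
8.0 dx dy [ 8.1 -1.3] turn 0.0
10.0 dx dy [10.  -1.3] turn 0.0
12.0 dx dy [11.9 -1.3] turn 0.0
14.0 dx dy [14.  -1.2] turn 0.0
16.0 dx dy [15.9 -1.2] turn 0.0
18.0 dx dy [18.1 -1.2] turn 0.0
20.0 dx dy [20.  -1.2] turn 0.0
22.0 dx dy [21.9 -1.2] turn 0.0
24.0 dx dy [24.  -1.3] turn -3.8
26.0 dx dy [26.  -1.5] turn -9.0
28.0 dx dy [28.  -1.9] turn -14.2
30.0 dx dy [29.9 -2.5] turn -19.4
32.0 dx dy [31.7 -3.2] turn -24.6
34.0 dx dy [33.5 -4.2] turn -29.8
36.0 dx dy [35.2 -5.2] turn -35.0
38.0 dx dy [36.8 -6.5] turn -40.3
40.0 dx dy [38.2 -7.8] turn -45.5
42.0 dx dy [39.6 -9.3] turn -50.7
44.0 dx dy [ 40.7 -10.8] turn -54.8
```

```bash
python3 - <<'E'
import numpy as np
p=np.load("p.npy"); p[:2]+=[-.35,-1.51]; np.save("p.npy",p)
E
python3 st.py 2,48,2
```

```text
pos [592.33 -57.41 214.96] yaw 26.2 F tool x,y [-0.   1.2] Fz -1.7 Mtool [-0.037  0.012] Mz 0.01 gap 14.1 11.025
rail s 123.0 of 321.2 left off -0.06 dir 26.2
2.0 dx dy [ 2.  -0.1] turn 0.0
4.0 dx dy [ 4.1 -0.1] turn 0.0
6.0 dx dy [ 6.  -0.1] turn 0.0
8.0 dx dy [ 8.1 -0.1] turn 0.0
10.0 dx dy [10.1 -0.1] turn 0.0
12.0 dx dy [12.  -0.1] turn 0.0
14.0 dx dy [14.1 -0. ] turn 0.0
16.0 dx dy [16. -0.] turn 0.0
18.0 dx dy [18.2 -0. ] turn 0.0
20.0 dx dy [20.1 -0. ] turn 0.0
22.0 dx dy [22.1 -0. ] turn -1.3
24.0 dx dy [24.1 -0.2] turn -6.5
26.0 dx dy [26.1 -0.5] turn -11.7
28.0 dx dy [28. -1.] turn -17.0
30.0 dx dy [29.9 -1.7] turn -22.2
32.0 dx dy [31.7 -2.5] turn -27.4
34.0 dx dy [33.4 -3.5] turn -32.6
36.0 dx dy [35.1 -4.7] turn -37.8
38.0 dx dy [36.6 -6. ] turn -43.0
40.0 dx dy [38.  -7.4] turn -48.2
42.0 dx dy [39.2 -8.9] turn -53.4
44.0 dx dy [ 40.3 -10.4] turn -54.8
46.0 dx dy [ 41.5 -12.2] turn -54.8
```

arm_command(
  steps=[
    [0.1,3,0,0,0],
    [0.1,6,0,0,0],
    [0.1,9,0,0,0],
    [0.1,12,0,0,0],
    [0.1,15,0,0,0],
    [0.1,18,0,0,0],
    [0.1,20,0,0,0],
    [0.1,22,0,0,-1.5],
    [0.1,24,-0.2,0,-6.5],
    [0.1,26,-0.5,0,-12],
    [0.1,28,-1,0,-17],
    [0.1,28,-1,0,-17],
  ],
)

```text
clock: 12.52
eef_pos: [617.1, -44.2, 214.9]
eef_rot: [-3.141, 0.0, 0.754]
wrist_force: [-0.5, -0.1, -1.5]
finger_gap: 14.0
finger_force: 8.0
```

```bash
python3 st.py 2,30,2
```

```text
pos [617.07 -44.24 214.9 ] yaw 43.22 F tool x,y [-0.4 -0.2] Fz -1.5 Mtool [-0.005  0.009] Mz -0.008 gap 14.0 12.525
rail s 151.0 of 321.2 left off -0.1 dir 43.2
2.0 dx dy [ 2.  -0.2] turn -5.2
4.0 dx dy [ 4.  -0.5] turn -10.4
6.0 dx dy [ 5.9 -0.9] turn -15.6
8.0 dx dy [ 7.8 -1.5] turn -20.8
10.0 dx dy [ 9.7 -2.3] turn -26.0
12.0 dx dy [11.4 -3.3] turn -31.2
14.0 dx dy [13.1 -4.4] turn -36.4
16.0 dx dy [14.8 -5.7] turn -37.8
18.0 dx dy [16.2 -6.8] turn -37.8
20.0 dx dy [17.7 -8. ] turn -37.8
22.0 dx dy [19.4 -9.3] turn -37.8
24.0 dx dy [ 20.9 -10.4] turn -37.8
26.0 dx dy [ 22.6 -11.7] turn -37.8
28.0 dx dy [ 24.1 -12.9] turn -37.8
```

arm_command(
  steps=[
    [0.1,2,-0.2,0,-5],
    [0.1,4,-0.5,0,-10],
    [0.1,5.9,-0.9,0,-15.5],
    [0.1,7.8,-1.5,0,-21],
    [0.1,9.7,-2.3,0,-26],
    [0.1,11.4,-3.3,0,-31],
    [0.1,13.1,-4.4,0,-36],
    [0.1,14.8,-5.7,0,-37.8],
    [0.1,16.2,-6.8,0,-37.8],
    [0.1,17.7,-8,0,-37.8],
    [0.1,17.7,-8,0,-37.8],
  ],
)

```text
clock: 13.9
eef_pos: [624.5, -26.2, 214.9]
eef_rot: [-3.142, -0.0, 1.413]
wrist_force: [0.1, -0.4, -1.2]
finger_gap: 13.8
finger_force: 8.0
```

```bash
python3 st.py
```

```text
pos [624.46 -26.23 214.94] yaw 80.96 F tool x,y [-0.4  0.2] Fz -1.2 Mtool [-0.119 -0.016] Mz -0.018 gap 13.8 13.9
rail s 170.9 of 321.2 left off 0.06 dir 81.0
```

Free. On leg 3 I'll advance, then probe each side lightly.

arm_command(
  steps=[
    [0.1,3,0,0,0],
    [0.1,6,0,0,0],
    [0.1,9,0,0,0],
    [0.1,12,0,0,0],
    [0.1,15,0,0,0],
    [0.1,15,-1.2,0,0],
    [0.1,15,-1.2,0,0],
    [0.1,15,-1.2,0,0],
  ],
)

```text
clock: 14.9
eef_pos: [625.6, -11.5, 215.0]
eef_rot: [3.142, 0.0, 1.414]
wrist_force: [0.3, -0.1, -1.3]
finger_gap: 14.1
finger_force: 8.0
```

arm_command(
  steps=[
    [0.1,0,1.2,0,0],
    [0.1,0,2.4,0,0],
    [0.1,0,2.4,0,0],
    [0.1,0,2.4,0,0],
  ],
)

```text
clock: 15.4
eef_pos: [627.9, -11.7, 214.8]
eef_rot: [-3.141, 0.0, 1.414]
wrist_force: [-1.8, 0.1, -2.5]
finger_gap: 13.9
finger_force: 8.0
```

```bash
python3 st.py 2,64,2
```

```text
pos [627.91 -11.73 214.83] yaw 81.0 F tool x,y [-0.2 -1.8] Fz -2.5 Mtool [ 0.211 -0.067] Mz 0.001 gap 13.9 15.4
rail s 185.8 of 321.2 left off -1.08 dir 81.0
2.0 dx dy [ 1.9 -1.1] turn 0.0
4.0 dx dy [ 4.1 -1.1] turn 0.0
6.0 dx dy [ 5.9 -1.1] turn 0.0
8.0 dx dy [ 8.1 -1.1] turn 0.0
10.0 dx dy [ 9.9 -1.1] turn 0.0
12.0 dx dy [12.1 -1.1] turn 0.0
14.0 dx dy [13.9 -1.1] turn 0.0
16.0 dx dy [16.1 -1.1] turn 0.0
18.0 dx dy [18.  -1.1] turn 0.0
20.0 dx dy [20.1 -1.1] turn 0.0
22.0 dx dy [22.  -1.1] turn 0.0
24.0 dx dy [24.1 -1.1] turn 0.0
26.0 dx dy [26.  -1.1] turn 0.0
28.0 dx dy [28.1 -1.1] turn 0.0
30.0 dx dy [30.  -1.1] turn 0.0
32.0 dx dy [32.1 -1.1] turn 0.0
34.0 dx dy [34.  -1.1] turn 2.2
36.0 dx dy [36.  -0.9] turn 7.4
38.0 dx dy [38.  -0.5] turn 12.6
40.0 dx dy [39.9 -0. ] turn 17.8
42.0 dx dy [41.8  0.7] turn 23.0
44.0 dx dy [43.7  1.6] turn 28.4
46.0 dx dy [45.4  2.6] turn 33.6
48.0 dx dy [47.   3.8] turn 38.8
50.0 dx dy [48.5  5.1] turn 44.0
52.0 dx dy [49.8  6.6] turn 49.2
54.0 dx dy [51.2  8.2] turn 49.5
56.0 dx dy [52.3  9.5] turn 49.5
58.0 dx dy [53.7 11.1] turn 49.5
60.0 dx dy [55.  12.6] turn 49.5
62.0 dx dy [56.4 14.2] turn 49.5
```

arm_command(
  steps=[
    [0.1,0,-1.7,0,0],
    [0.1,3,-1.7,0,0],
    [0.1,6,-1.7,0,0],
    [0.1,9,-1.7,0,0],
    [0.1,12,-1.7,0,0],
    [0.1,15,-1.7,0,0],
    [0.1,18,-1.7,0,0],
    [0.1,21,-1.7,0,0],
    [0.1,24,-1.7,0,0],
    [0.1,27,-1.7,0,0],
    [0.1,30,-1.7,0,0],
    [0.1,32,-1.7,0,0],
    [0.1,34,-1.6,0,2],
    [0.1,36,-1.4,0,7],
    [0.1,38,-1.0,0,12],
    [0.1,39.9,-0.5,0,17],
    [0.1,39.9,-0.5,0,17],
  ],
)

```text
clock: 17.52
eef_pos: [633.7, 27.9, 214.9]
eef_rot: [-3.141, -0.0, 1.118]
wrist_force: [0.2, 0.7, -2.3]
finger_gap: 14.0
finger_force: 8.0
```

```bash
python3 - <<'E'
import numpy as np
p=np.load("p.npy"); p[:2]+=[-.5,.08]; np.save("p.npy",p)
E
python3 st.py 2,36,2
```

```text
pos [633.74  27.92 214.85] yaw 64.04 F tool x,y [ 0.7 -0.1] Fz -2.3 Mtool [-0.023  0.087] Mz -0.038 gap 14.0 17.525
rail s 226.0 of 321.2 left off -0.02 dir 62.7
2.0 dx dy [2.  0.1] turn 6.5
4.0 dx dy [4.  0.4] turn 11.7
6.0 dx dy [5.9 0.9] turn 16.9
8.0 dx dy [7.8 1.6] turn 22.1
10.0 dx dy [9.6 2.4] turn 27.3
12.0 dx dy [11.3  3.4] turn 32.5
14.0 dx dy [13.1  4.5] turn 32.5
16.0 dx dy [14.8  5.7] turn 32.5
18.0 dx dy [16.6  6.8] turn 32.5
20.0 dx dy [18.   7.7] turn 32.5
22.0 dx dy [19.7  8.8] turn 32.5
24.0 dx dy [21.5  9.9] turn 32.5
26.0 dx dy [23.2 11. ] turn 32.5
28.0 dx dy [25.  12.1] turn 32.5
30.0 dx dy [26.4 13. ] turn 32.5
32.0 dx dy [28.2 14.1] turn 32.5
34.0 dx dy [29.9 15.3] turn 32.5
```

arm_command(
  steps=[
    [0.1,2,0.1,0,6],
    [0.1,4,0.4,0,11.5],
    [0.1,5.9,0.9,0,17],
    [0.1,7.8,1.6,0,22],
    [0.1,9.6,2.4,0,27],
    [0.1,11.3,3.4,0,32],
    [0.1,13.1,4.5,0,32.5],
    [0.1,14.8,5.7,0,32.5],
    [0.1,16.6,6.8,0,32.5],
    [0.1,18,7.7,0,32.5],
    [0.1,18,7.7,0,32.5],
  ],
)

```text
clock: 18.9
eef_pos: [648.4, 40.2, 214.2]
eef_rot: [-3.141, 0.001, 0.552]
wrist_force: [-0.7, -6.1, -7.5]
finger_gap: 14.5
finger_force: 8.0
```

```bash
python3 st.py
```

```text
pos [648.4   40.2  214.23] yaw 31.65 F tool x,y [-3.8  4.8] Fz -7.5 Mtool [-1.045 -0.512] Mz 0.06 gap 14.5 18.9
rail s 245.5 of 321.2 left off -0.4 dir 31.5
```

Light contact: the ring is too far left. I'll ease right and back slightly.

arm_command(
  steps=[
    [0.1,-0.5,1,0.3,0],
    [0.1,-0.5,1.5,0.3,0],
    [0.1,-0.5,1.5,0.3,0],
  ],
)

```text
clock: 19.27
eef_pos: [648.8, 39.3, 214.5]
eef_rot: [-3.141, 0.0, 0.551]
wrist_force: [-0.6, 0.2, -6.7]
finger_gap: 13.9
finger_force: 8.0
```

```bash
python3 st.py
```

```text
pos [648.82  39.32 214.48] yaw 31.54 F tool x,y [-0.4 -0.5] Fz -6.7 Mtool [-0.023 -0.02 ] Mz -0.027 gap 13.9 19.275
rail s 245.5 of 321.2 left off -1.37 dir 31.5
```

arm_command(
  steps=[
    [0.1,0,0,0.6,0],
    [0.1,0,0,1.0,0],
    [0.1,0,0,1.0,0],
  ],
)

```text
clock: 19.65
eef_pos: [649.1, 39.1, 214.1]
eef_rot: [3.141, -0.001, 0.55]
wrist_force: [0.4, -0.0, -0.6]
finger_gap: 13.8
finger_force: 8.0
```

```bash
python3 st.py
```

```text
pos [649.09  39.11 214.14] yaw 31.51 F tool x,y [0.3 0.2] Fz -0.6 Mtool [-0.047  0.064] Mz 0.003 gap 13.8 19.65
rail s 245.5 of 321.2 left off -1.69 dir 31.5
```

arm_command(
  steps=[
    [0.1,2,0.3,0,0],
    [0.1,5,0.4,0,0],
    [0.1,8,0.4,0,0],
    [0.1,11,0.4,0,0],
    [0.1,14,0.4,0,0],
    [0.1,17,0.4,0,0],
    [0.1,20,0.4,0,0],
    [0.1,20,0.4,0,0],
  ],
)

```text
clock: 20.65
eef_pos: [666.3, 49.2, 213.5]
eef_rot: [-3.142, 0.0, 0.55]
wrist_force: [-0.1, -0.0, -0.8]
finger_gap: 13.8
finger_force: 8.0
```

```bash
python3 st.py
```

```text
pos [666.28  49.24 213.55] yaw 31.5 F tool x,y [-0.1 -0. ] Fz -0.8 Mtool [-0.048  0.052] Mz -0.045 gap 13.8 20.65
rail s 265.4 of 321.2 left off -2.04 dir 31.5
```

arm_command(
  steps=[
    [0.1,3,0,0,0],
    [0.1,6,0,0,0],
    [0.1,9,0,0,0],
    [0.1,12,0,0,0],
    [0.1,15,0,0,0],
    [0.1,18,0,0,0],
    [0.1,20,0,0,0],
    [0.1,20,1.2,0,0],
    [0.1,20,1.2,0,0],
    [0.1,20,1.2,0,0],
  ],
)

```text
clock: 21.9
eef_pos: [683.7, 58.9, 213.5]
eef_rot: [-3.141, 0.0, 0.55]
wrist_force: [-1.5, 4.4, -4.8]
finger_gap: 14.1
finger_force: 8.0
```

arm_command(
  steps=[
    [0.1,0,-1.2,0,0],
    [0.1,0,-2.4,0,0],
    [0.1,0,-2.4,0,0],
    [0.1,0,-2.4,0,0],
  ],
)

```text
clock: 22.4
eef_pos: [682.7, 60.3, 213.8]
eef_rot: [3.141, 0.0, 0.55]
wrist_force: [0.0, -2.3, -3.4]
finger_gap: 14.0
finger_force: 8.0
```

```bash
python3 st.py
```

```text
pos [682.66  60.28 213.75] yaw 31.48 F tool x,y [-1.2  2. ] Fz -3.4 Mtool [-0.358  0.004] Mz 0.003 gap 14.0 22.4
rail s 285.4 of 321.2 left off -1.21 dir 31.5
```

arm_command(
  steps=[
    [0.1,0,1,0.3,0],
    [0.1,3,1,0.3,0],
    [0.1,6,1,0.3,0],
    [0.1,9,1,0.3,0],
    [0.1,12,1,0.3,0],
    [0.1,15,1,0.3,0],
    [0.1,17,1,0.3,0],
    [0.1,19,1,0.3,0],
    [0.1,21,1,0.3,0],
    [0.1,21,1,0.3,0],
  ],
)

```text
clock: 23.65
eef_pos: [701.2, 70.9, 213.3]
eef_rot: [-3.142, -0.001, 0.55]
wrist_force: [0.1, 1.5, -4.4]
finger_gap: 14.0
finger_force: 8.0
```

```bash
python3 st.py
python3 - <<'E'
from h import *
d=imaging.camera("side"); save(d,"near",(235,180,120,90),6.5)
E
```

```text
pos [701.22  70.94 213.26] yaw 31.5 F tool x,y [ 0.9 -1.2] Fz -4.4 Mtool [0.213 0.248] Mz -0.053 gap 14.0 23.65
rail s 306.6 of 321.2 left off -1.84 dir 31.5
```

View pics/near.png

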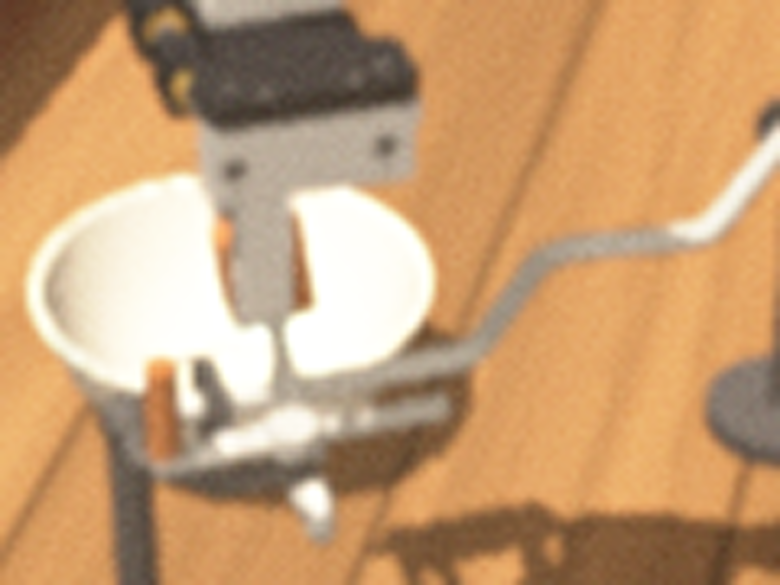

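The stalk at (278,370) is still about 10 px short of the disc at (208,390). I'll ease down slightly and creep forward.

arm_command(
  steps=[
    [0.1,0,-0.3,0.6,0],
    [0.1,1.5,-0.3,0.8,0],
    [0.1,3,-0.3,0.8,0],
    [0.1,4.5,-0.3,0.8,0],
    [0.1,6,-0.3,0.8,0],
    [0.1,6,-0.3,0.8,0],
  ],
)

```text
clock: 24.45
eef_pos: [706.1, 74.2, 212.5]
eef_rot: [3.142, -0.0, 0.55]
wrist_force: [-0.0, -0.6, -1.4]
finger_gap: 14.1
finger_force: 8.0
```

```bash
python3 st.py
```

```text
pos [706.06  74.19 212.51] yaw 31.5 F tool x,y [-0.3  0.5] Fz -1.4 Mtool [-0.014  0.025] Mz -0.005 gap 14.1 24.45
rail s 312.5 of 321.2 left off -1.6 dir 31.5
```

arm_command(
  steps=[
    [0.1,1,0,0,0],
    [0.1,2,0,0,0],
    [0.1,3,0,0,0],
    [0.1,3,0,0,0],
  ],
)

```text
clock: 24.95
eef_pos: [708.6, 75.7, 212.5]
eef_rot: [-3.142, 0.0, 0.55]
wrist_force: [0.8, -0.4, -1.1]
finger_gap: 13.7
finger_force: 8.0
```

arm_command(
  steps=[
    [0.1,1,0,0,0],
    [0.1,1.5,0,0,0],
    [0.1,1.5,0,0,0],
  ],
)

```text
clock: 25.32
eef_pos: [709.8, 76.5, 212.5]
eef_rot: [-3.142, 0.0, 0.55]
wrist_force: [-0.7, 0.5, -1.1]
finger_gap: 13.9
finger_force: 8.0
```

arm_command(
  steps=[
    [0.1,0.7,0,0,0],
    [0.1,1.4,0,0,0],
    [0.1,2,0,0,0],
    [0.1,2,0,0,0],
  ],
)

```text
clock: 25.82
eef_pos: [711.6, 77.6, 212.5]
eef_rot: [3.142, -0.0, 0.55]
wrist_force: [-0.1, 0.7, -1.5]
finger_gap: 13.9
finger_force: 8.0
```

arm_command(
  steps=[
    [0.1,0.7,0,0,0],
    [0.1,1.4,0,0,0],
    [0.1,1.4,0,0,0],
  ],
)

```text
clock: 26.2
eef_pos: [712.8, 78.3, 212.5]
eef_rot: [-3.142, -0.0, 0.55]
wrist_force: [-0.2, -0.1, -1.8]
finger_gap: 13.5
finger_force: 8.0
```

arm_command(
  steps=[
    [0.1,0.7,0,0,0],
    [0.1,1.4,0,0,0],
    [0.1,2,0,0,0],
    [0.1,2,0,0,0],
  ],
)

```text
clock: 26.7
eef_pos: [714.5, 79.3, 212.5]
eef_rot: [-3.142, 0.0, 0.55]
wrist_force: [0.4, 0.9, -1.6]
finger_gap: 13.9
finger_force: 8.0
```

```bash
python3 st.py
python3 - <<'E'
from h import *
d=imaging.camera("side"); save(d,"near2",(235,180,90,90),6.5)
E
```

```text
pos [714.45  79.31 212.5 ] yaw 31.5 F tool x,y [ 0.8 -0.6] Fz -1.6 Mtool [0.009 0.069] Mz -0.019 gap 13.9 26.7
rail s 321.2 of 321.2 left off -1.62 dir 31.5
```

View pics/near2.png

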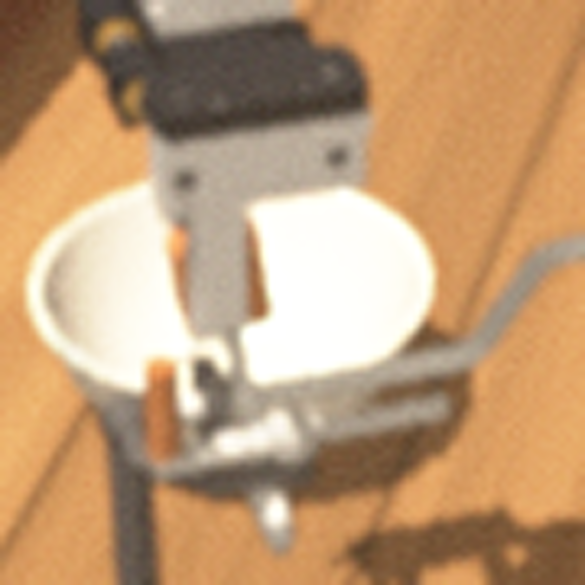

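The stalk at x≈233 is now about 2 to 5 mm from the disc at x≈208. I'll keep creeping.

arm_command(
  steps=[
    [0.1,0.7,0,0,0],
    [0.1,1.4,0,0,0],
    [0.1,1.4,0,0,0],
  ],
)

```text
clock: 27.12
eef_pos: [715.7, 80.1, 212.5]
eef_rot: [-3.142, -0.0, 0.55]
wrist_force: [-0.9, -0.6, -1.8]
finger_gap: 14.1
finger_force: 8.0
```

arm_command(
  steps=[
    [0.1,0.7,0,0,0],
    [0.1,1.4,0,0,0],
    [0.1,1.4,0,0,0],
  ],
)

```text
clock: 27.5
eef_pos: [716.9, 80.8, 212.5]
eef_rot: [-3.142, -0.0, 0.55]
wrist_force: [-0.5, -0.8, -2.1]
finger_gap: 14.1
finger_force: 8.0
```

arm_command(
  steps=[
    [0.1,0.7,0,0,0],
    [0.1,1.2,0,0,0],
    [0.1,1.2,0,0,0],
  ],
)

```text
clock: 27.88
eef_pos: [717.7, 81.3, 212.5]
eef_rot: [-3.141, 0.0, 0.55]
wrist_force: [-2.1, -0.6, -1.4]
finger_gap: 13.9
finger_force: 8.0
```

arm_command(
  steps=[
    [0.1,0.6,0,0,0],
    [0.1,0.8,0,0,0],
    [0.1,0.8,0,0,0],
  ],
)

```text
clock: 28.25
eef_pos: [718.4, 81.7, 212.4]
eef_rot: [-3.141, 0.0, 0.55]
wrist_force: [-4.2, -2.1, -2.9]
finger_gap: 13.7
finger_force: 8.0
```

Contact with the stop: about 4.7 N against travel. I'll settle down slightly, open and rise.

arm_command(
  steps=[
    [0.1,0,0,0.5,0],
    [0.1,0,0,0.5,0],
    [0.25,0,0,0.5,0],
    [0.4,0,0,0.5,0],
    [0.4,0,0,0.5,0],
    [0.4,0,0,-10,0],
    [0.4,0,0,-30,0],
    [0.4,0,0,-60,0],
    [0.4,0,0,-90,0],
    [0.4,0,0,-90,0],
    [0.4,0,0,-90,0],
  ],
)

```text
clock: 29.62
eef_pos: [718.4, 81.8, 301.7]
eef_rot: [-3.141, 0.001, 0.55]
wrist_force: [0.5, 0.3, 0.1]
finger_gap: 37.7
finger_force: 0.0
```

```bash
python3 st.py
python3 - <<'E'
from h import *
d=imaging.camera("side"); e=imaging.camera("top")
a=cv2.resize(d["img"][180:280,240:320],(480,600),interpolation=cv2.INTER_CUBIC)
cv2.imwrite("pics/rel.png",a[:,:,::-1])
for c,n in((d,"side"),(e,"top")):
  for t in ("keeper_peg","grip"):
    print(n,t,[(np.round(x["rect"],1),round(x["p"],2)) for x in find_in(c,t)[:2]])
print(proj(d,[[718.8,131,192],[716.5,131,192]]))
E
```

```text
pos [718.38  81.79 301.68] yaw 31.5 F tool x,y [0.5 0. ] Fz 0.1 Mtool [0.015 0.022] Mz 0.012 gap 37.7 29.625
rail s 321.2 of 321.2 left off -1.57 dir 31.5
side keeper_peg [(array([278.4, 246.3,  47.5,  21.3]), 0.6)]
side grip [(array([271.5, 240.1,  13.6,  49.1]), 0.83), (array([305.2, 251.7, 125.1, 113.3]), 0.75)]
top keeper_peg []
top grip [(array([292.5, 196.6,   8.6,  15.9]), 0.42)]
[[258.61967312 242.85353697]
 [259.63048194 243.00833721]]
```

View pics/rel.png

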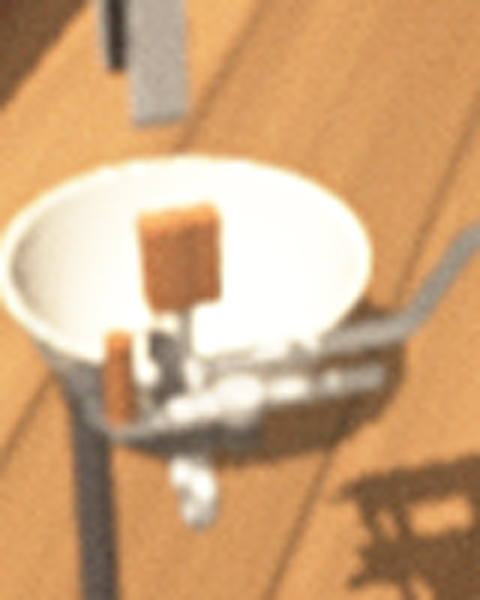

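The hanger hangs free at the disc: the tab is at crop (180,258) and the disc at (165,360). The peg is at crop (118,375). I'll cross-check the peg position against the tab, since both are in the same image.

Run:
```python
from h import *
d=imaging.camera("side"); e=imaging.camera("top")
q=lambda x,y:[x/6+240-.4,y/6+180-.4]
print("tab centre z212",atz(d,[q(180,258)],212.5),"hook",)
print("peg z192",atz(d,[q(118,375)],192))
m=trace(d,"grip"); r=m[0]["region"]; print(m[0]["rect"])
# orange pixels blobs in both images
for c,n in((d,"side"),(e,"top")):
    im=c["img"].astype(int); hsv=cv2.cvtColor(c["img"],cv2.COLOR_RGB2HSV)
    k=((hsv[:,:,0]<13)&(hsv[:,:,1]>130)&(hsv[:,:,2]>90)).astype(np.uint8)
    nn,l,s,ce=cv2.connectedComponentsWithStats(k)
    for i in range(1,nn):
        if s[i,4]>6 and 240<ce[i][0]<400 and 170<ce[i][1]<300: print(n,s[i],ce[i].round(1),atz(c,[ce[i]],192).round(1),atz(c,[ce[i]],212).round(1))
```

```text
tab centre z212 [[709.33961467  78.34521083 212.5       ]] hook
peg z192 [[718.30105458 127.99429536 192.        ]]
[271.2, 240.9, 16.8, 52.9]
side [264 217  12  14  85] [269.8 223.7] [[717.1  53.6 192. ]] [[707.8  81.9 212. ]]
side [257 237   5  13  29] [259.3 243.3] [[716.8 132.1 192. ]] [[707.5 158.  212. ]]
```

arm_command(
  steps=[
    [0.36,13,-21,0,0],
    [0.36,26.5,-42,0,0],
    [0.36,26.5,-42,0,0],
    [0.36,26.5,-42,40,0],
    [0.36,26.5,-42,65,0],
    [0.36,26.5,-42,65,0],
    [0.36,26.5,-42,65,0],
  ],
  force=4,
)

```text
clock: 30.95
eef_pos: [719.5, 131.5, 239.2]
eef_rot: [3.141, -0.002, 0.55]
wrist_force: [0.3, -0.2, 0.2]
finger_gap: 33.6
finger_force: 0.0
```

```bash
python3 st.py
python3 - <<'E'
from h import *
d=imaging.camera("side")
a=cv2.resize(d["img"][170:280,235:325],(490,600),interpolation=cv2.INTER_CUBIC)
cv2.imwrite("pics/peg.png",a[:,:,::-1])
E
```

```text
pos [719.55 131.55 239.22] yaw 31.5 F tool x,y [0.2 0.3] Fz 0.2 Mtool [0.009 0.016] Mz 0.039 gap 33.6 30.95
rail s 321.2 of 321.2 left off 40.23 dir 31.5
```

View pics/peg.png

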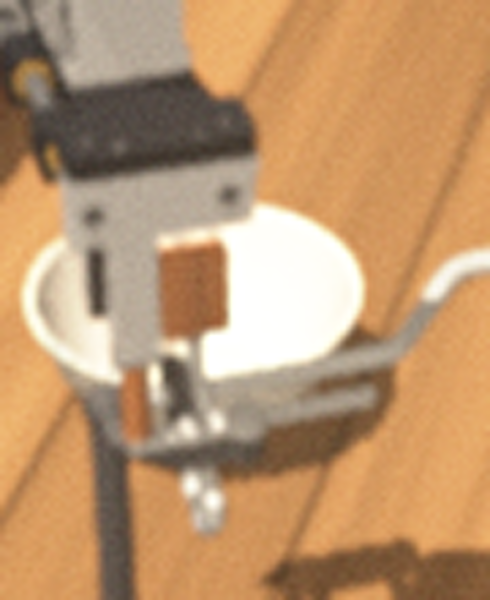

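The finger at x≈136 lines up with the peg at x≈135. Allowing for parallax, the TCP is about 4 mm ahead of the peg, so I'll correct, descend and close softly.

arm_command(
  steps=[
    [0.36,-4,0,0,0],
    [0.36,-4,0,15,0],
    [0.36,-4,0,30,0],
    [0.36,-4,0,40,0],
    [0.36,-4,0,40,0],
    [0.25,-4,0,40,0],
    [0.1,-4,0,40,0],
    [0.1,-4,0,40,0],
    [0.1,-4,0,40,0],
    [0.1,-4,0,40,0],
  ],
)

```text
clock: 32.25
eef_pos: [715.9, 129.4, 197.9]
eef_rot: [3.141, -0.001, 0.55]
wrist_force: [0.5, 0.8, 1.6]
finger_gap: 12.6
finger_force: 4.0
```

```bash
python3 st.py
```

```text
pos [715.88 129.44 197.87] yaw 31.5 F tool x,y [ 0.8 -0.4] Fz 1.6 Mtool [0.04  0.231] Mz 0.025 gap 12.6 32.25
rail s 321.2 of 321.2 left off 40.36 dir 31.5
```

arm_command(
  steps=[
    [0.1,-0.2,-4.7,0,-6],
    [0.1,-1,-9.4,0,-12],
    [0.1,-2.2,-13.9,0,-18],
    [0.1,-3.9,-18.3,0,-24],
    [0.1,-6,-22.5,0,-30],
    [0.1,-8.6,-26.5,0,-36],
    [0.1,-11.6,-30.1,0,-42],
    [0.1,-14.9,-33.4,0,-48],
    [0.1,-14.9,-33.4,0,-48],
  ],
  force=6,
)

```text
clock: 33.38
eef_pos: [685.5, 149.6, 197.8]
eef_rot: [-3.142, 0.001, 1.387]
wrist_force: [-1.0, -3.4, 2.7]
finger_gap: 12.8
finger_force: 6.0
```

```bash
python3 st.py
```

```text
pos [685.49 149.57 197.8 ] yaw 79.45 F tool x,y [-3.6 -0.4] Fz 2.7 Mtool [ 0.191 -0.694] Mz 0.027 gap 12.8 33.375
rail s 321.2 of 321.2 left off 73.4 dir 31.5
```

arm_command(
  steps=[
    [0.1,-1.5,-4.7,0,-6],
    [0.1,-2.5,-9.4,0,-12],
    [0.1,-3.7,-13.9,0,-18],
    [0.1,-5.4,-18.3,0,-24],
    [0.1,-7.5,-22.5,0,-30],
    [0.1,-10.1,-26.5,0,-36],
    [0.1,-11.6,-28.3,0,-39],
    [0.1,-11.6,-28.3,0,-39],
  ],
)

```text
clock: 34.38
eef_pos: [655.9, 144.0, 198.1]
eef_rot: [3.141, 0.0, 2.066]
wrist_force: [-0.3, 0.6, 5.3]
finger_gap: 13.3
finger_force: 6.0
```

```bash
python3 st.py
```

```text
pos [655.88 143.99 198.11] yaw 118.36 F tool x,y [0.7 0.1] Fz 5.3 Mtool [-0.048  0.033] Mz -0.003 gap 13.3 34.375
rail s 306.2 of 321.2 left off 84.14 dir 31.5
```

arm_command(
  steps=[
    [0.1,0,-1,0,0],
    [0.1,0,-2,0,-2],
    [0.1,-0.2,-3,0,-3],
    [0.1,-0.2,-3,0,-3],
  ],
)

```text
clock: 34.88
eef_pos: [653.9, 142.8, 198.2]
eef_rot: [3.139, 0.0, 2.118]
wrist_force: [6.1, 4.1, 4.9]
finger_gap: 13.4
finger_force: 6.0
```

arm_command(
  steps=[
    [0.1,0,-0.7,0,0],
    [0.1,0,-1.2,0,0],
    [0.1,0,-1.2,0,0],
  ],
)

```text
clock: 35.25
eef_pos: [653.4, 142.6, 198.3]
eef_rot: [3.137, 0.001, 2.118]
wrist_force: [10.3, 7.0, 3.5]
finger_gap: 13.8
finger_force: 6.0
```

There's about 12 N against motion, so the keeper is at its hard limit. I'll release, rise and inspect.

arm_command(
  steps=[
    [0.3,0,0,0,0],
    [0.36,0,0,0,0],
    [0.36,0,0,0,0],
    [0.36,0,0,-30,0],
    [0.36,0,0,-60,0],
    [0.36,0,0,-110,0],
    [0.36,-50,0,-160,0],
    [0.36,-110,0,-170,0],
    [0.36,-160,0,-170,0],
    [0.36,-160,0,-170,0],
    [0.36,-160,100,-170,0],
    [0.36,-160,180,-170,0],
    [0.36,-160,180,-170,0],
    [0.36,-160,180,-170,0],
    [0.36,-160,180,-170,0],
  ],
)

```text
clock: 37.12
eef_pos: [791.4, 86.5, 326.6]
eef_rot: [3.103, 0.018, 2.12]
wrist_force: [-0.3, -0.7, -0.2]
finger_gap: 34.1
finger_force: 0.0
```

```bash
python3 st.py|head -1
python3 - <<'E'
from h import *
d=imaging.camera("side"); e=imaging.camera("top")
a=cv2.resize(d["img"][195:275,245:325],(400,400),interpolation=cv2.INTER_CUBIC)
b=cv2.resize(e["img"][170:230,255:315],(400,400),interpolation=cv2.INTER_CUBIC)
cv2.imwrite("pics/end.png",np.hstack([a,b])[:,:,::-1])
E
```

```text
pos [791.43  86.46 326.61] yaw 121.48 F tool x,y [-0.5 -0.6] Fz -0.2 Mtool [-0.105 -0.097] Mz -0.049 gap 34.1 37.125
```

View pics/end.png

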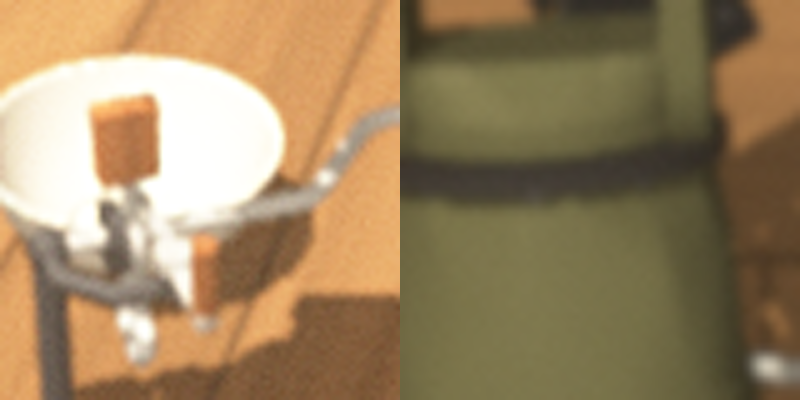

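arm_command(
  steps=[
    [0.36,-16,-53,0,0],
    [0.36,-32,-107,0,0],
    [0.36,-48,-160,0,0],
    [0.36,-64,-214,0,0],
    [0.36,-80,-267,0,0],
    [0.36,-97,-320,0,0],
    [0.36,-113,-374,0,0],
    [0.36,-129,-427,0,0],
    [0.36,-145,-481,0,0],
    [0.36,-161,-534,0,0],
    [0.36,-161,-534,0,0],
    [0.36,-161,-534,0,0],
  ],
)

```text
clock: 38.72
eef_pos: [420.6, -330.0, 309.2]
eef_rot: [3.105, 0.019, 2.119]
wrist_force: [0.0, 0.0, 0.4]
finger_gap: 33.5
finger_force: 0.0
```

Run:
```python
from h import *
e=imaging.camera("top"); d=imaging.camera("side")
b=cv2.resize(e["img"][170:230,255:315],(540,540),interpolation=cv2.INTER_CUBIC)
cv2.imwrite("pics/end2.png",b[:,:,::-1])
for t in("mug","bowl","jar","spoon"):
    print(t,[(np.round(x["rect"]),round(x["p"],2)) for x in find_in(e,t)[:1]])
```

```text
mug [(array([273., 210.,  17.,  14.]), 0.53)]
bowl [(array([360., 183.,  56.,  52.]), 0.92)]
jar [(array([170., 282.,  32.,  24.]), 0.83)]
spoon [(array([239., 190.,  49.,  70.]), 0.61)]
```

View pics/end2.png

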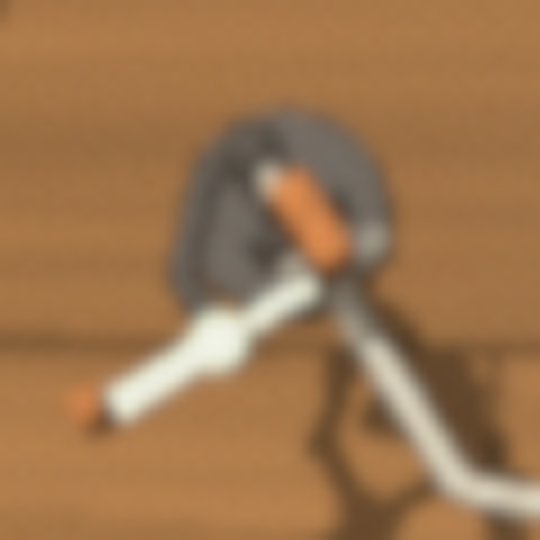

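The keeper arm (85,408)→(318,285) is square across the wire, directly behind the seated ring, and the bystanders are undisturbed. I'll hand it in.

```bash
python3 -c "
from cell import job
print(job.sign_off())"
```

```text
the job is handed in; nothing more can be done
None
```

The hanger's ring is up against the stop, the hanger is released and the keeper is swung to its hard limit behind the ring; the job was handed in at about 39 s. The highest wrist reading on the hanger was about 10 N, and the bowl, jar and spoon showed no movement in the last picture; the mug was not detected there, and I made no moves near it.

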